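Brace the sugar jar and twist its cap off

TASK

Take the square sugar jar, with its cap on, to the square collar on the black tray and lower it in, not dropping it, until it stands fully home on the tray, so that the collar keeps it from turning. Then unscrew its tight cap anticlockwise until the threads let go, and lift it straight up. Finish still holding the cap level in the fingers, two to five centimetres clear above the jar's open mouth; do not put it down or let go, leave the jar in the collar, and leave the other things on the table and tray where they are.

Things in the scene. Friction and masses are not known exactly. Their poses are not given: they have to be found in the camera images.
- jar: square white porcelain sugar jar, 60 x 60 mm, flat sides, 60 mm high to its flat shoulder; 0.3 to 0.55 kg. Origin: centre of its underside; x and y square to its sides. It stands on the bare table right of the tray, in one of two places (a round jar is in the other). It may be carried by its cap, which stays locked on until unscrewed
- cap: the jar's round steel twist-off cap, 54 mm across, 24 mm high, 60 g. Origin: centre of its lower edge, 62 mm above the jar's underside while on (2 mm above the shoulder); x along the jar's x when tight. Turning takes 0.3 to 1 N m (grip with 50 N or more). Turned 62 degrees anticlockwise from above it comes free; from 65 to 120 it lifts straight off; clockwise, and at 130, are stops
- tray: fixed black bamboo tray, 320 (x) x 460 (y) mm, floor 8 mm thick, rim 22 mm high. Origin: centre of its underside. On it: the collar, near its right front corner seen from the robot, and kettle, lamp, cup on saucer and tongs
- brace (a point): centre of the square well inside the collar, level with the tray floor, 8 mm above the table. The well is 65 x 65 mm (2.5 mm to spare on each side of the jar), its sides along this point's x and y, which turn with the tray; the bamboo collar is 10 mm thick and 24 mm high above the tray floor. The jar fits in any of its four square orientations
- round_jar: round white porcelain jar with a steel cap, 68 mm across, 88 mm high, on the table; origin: centre of its underside. Leave alone
- kettle: matte red kettle, about 150 mm across and 195 mm high, on its round base at the left back of the tray; origin: centre of its underside. Leave alone
- lamp: frosted glass lamp base, 88 mm across, 112 mm high, at the middle of the tray's back half, about 185 mm from the collar; origin: centre of its underside. Leave alone
- cup: white porcelain cup, 76 mm across, 60 mm high, on a saucer 124 mm across, at the right back of the tray, about 145 mm from the collar; origin: centre of its underside. Leave alone
- tongs: steel sugar tongs, 130 mm long, 6 mm thick, lying at the left front of the tray; origin: its middle, underside. Leave alone
- teaspoon: steel teaspoon, 130 mm long, lying on the table at the right; origin: its middle. Leave alone
- jar_mouth (a point): centre of the jar's mouth, 83 mm above its underside on its axis: the top of the black rubber seal on the round neck (33 mm across, 44 mm over its ledges), inside the cap. The seal presses the cap up with about 30 N, and lifts it by about 1.5 mm when its two inner lugs come clear of the neck's ledges
There are look-alikes about, which are no part of the job. Of the things like the cap, leave any that is brown; of the rest the larger one is meant.

How it is judged (in metres and radians):
On the way, in this order (a step that is already met when the one before it is completed fails the run):
1. the jar stands fully home in the collar with its cap still on (horizontal distance between jar and brace below 0.007 m and z of jar in the frame of brace below 0.005 m and angle between jar's own z axis and vertical below 0.06 rad and angle between the x axis of cap and the x axis of jar, either way round below 0.5 rad), for 0.2 s.
2. the cap is unscrewed while the collar braces the jar (angle between the x axis of cap and the x axis of jar, either way round above 0.9 rad and horizontal distance between jar and brace below 0.008 m and z of jar in the frame of brace below 0.008 m), for 0.1 s.
At the end, for the whole second after the job is handed in: Fingers hold the cap still, level within 0.2 rad, clear of the jar, lower edge 88 to 145 mm above the jar's underside, centre within 20 mm of its axis; the jar stands upright in the collar, within 7 mm of its centre and 5 mm of its floor (z of cap in the frame of jar between 0.088 and 0.145 m and horizontal distance between cap and jar below 0.02 m and angle between cap's own z axis and vertical below 0.2 rad and contact force between cap and the fingers above 1 N and contact force between cap and jar below 0.1 N and linear speed of cap below 0.03 m/s and horizontal distance between jar and brace below 0.007 m and z of jar in the frame of brace below 0.005 m and angle between jar's own z axis and vertical below 0.06 rad); the arm keeps its last pose, push and grip.
It fails at once if the jar is dropped (height (world z) of jar above 0.035 m and contact force between each of jar, cap and the fingers below 0.01 N and linear speed of jar above 0.3 m/s).
It fails at once if the jar is knocked over (angle between jar's own z axis and vertical above 0.6 rad).
It fails at once if other things are disturbed (moved by more than 30 mm) (distance of any of round_jar, kettle, lamp, cup, tongs, teaspoon from where it was at the start of the episode above 0.03 m).
It also fails if it takes over 64 s, if anything falls off the work surface, if the arm or the gripper's body presses on something with over 40 N, if the wrist force passes 120 N, or if a joint passes its speed limit or range.

ROBOT

A 6-joint arm with a two-finger parallel gripper is mounted at the origin on the work surface. World frame = base frame: x ahead of the robot, y to its left, z up, the work surface at z = 0. Lengths are in mm, angles in rad, forces in N, time in s.
With the tool pointing down it reaches from about 300 to 775 mm from the base axis. Payload 14.6 kg.
Tool frame: the origin (TCP) lies between the finger pads; the fingertips stand manip.tip_reach ahead of it and the grasp point (between the pads) lies 5 mm behind it (manip.tip_reach is the distance from the TCP to the fingertips, in mm); z points along the fingers, y is the line along which they close (so a half turn about z gives the same grasp; the last joint's range is limited). The gripper opens to 94 mm and grips with 3 to 60 N. Pads are 16 mm wide; open, the fingers measure 119 mm over their backs; the gripper's body (75 mm by 177 mm) begins 78 mm behind the grasp point.
Start: joints at [-1.374, 0.3, 1.521, -0, 1.321, -0.067], TCP at [143.406, -530.965, 219.446] pointing down, gripper open.
Joint ranges: [-3.03, 3.03], [-0.79, 2.21], [0.23, 2.52], [-1.04, 4.18], [0, 3.07], [-2.55, 2.55]. Speed limits (rad/s): [2.22, 2.22, 2.57, 3.14, 3.14, 3.14].

INTERFACE

Orientations are given as [roll, pitch, yaw] about the fixed x, y, z axes, in that order (R = Rz(yaw) Ry(pitch) Rx(roll)).
In Python, from cell import manip gives the robot as it stands. The module is installed in compiled form; this text tells all that it offers.
- The arm moves only by the shell command python3 -m creep 'ROWS' [FORCE]. ROWS is JSON, a list of rows, each a list of 3 entries, a list of its own where there are three numbers: the opening, from -1 (shut) to 1 (fully open), then the shift along the tool's x, y, z in cm, then the turn about the tool's z in units of 5 degrees (1.0 is 5 degrees). In form: [[grip, [tx, ty, tz], roll], ...]. A call has 1 to 12 rows; each row is the pose to reach, as a shift and turn from the pose commanded when the call began, along the tool's axes at that moment; what a row does not reach only later rows make up. A row lasts 1/10 s, in which the tool goes at most 50 mm and 8.59 degrees, less where a joint would pass 70% of its speed; a pose out of reach is approached as far as the arm can. A call with a gripper value outside its range is refused whole. The fingers move at their own pace and stop on an object; FORCE is the grip in N (left out, the last holds). Time passes only in rows, so rows that repeat a pose let the fingers close. It gives the time, the measured TCP pose, the force, the opening and the grip force at its end, in the units of the state.
- manip.read_state(): the state, without advancing time (a new reading comes with each control period).
- manip.camera(name): name is "scene" or "side" or "wrist"; returns the picture (384x512x3 uint8, red, green, blue); there is no depth.
- manip.camera_params(name): a dict with "fovy" (degrees; the focal length in pixels is half the picture's height over the tangent of half this angle, whatever the lens; pixels are square), "cx", "cy" (the principal point, pixels), "origin" and "attitude" of the camera in the world. Camera axes: x right, y down, z forward; pixel columns grow to the right and rows downward; lengths in mm; the calibration is good to about 2 mm. A picture is of the moment at which its call begins: read the wrist's pose just before it. camera_params takes no time and is no camera call; for the wrist camera it gives the pose at the moment of the call.
- manip.sign_off(): hands the job in; it is judged then, once.
The state is a dict: "clock": time; "joints": joint angles; "qd": joint speeds; "effort": joint torques, N m; "eef_pos": TCP position; "eef_rot": TCP orientation; "wrist_force": force on the tool from outside, world axes, zero at the start; "moment": the same for the moment, N m; "finger_gap": finger opening in mm; "finger_force": force on a finger pad.
Only numpy, scipy, OpenCV 4.12 (cv2) and the standard library are available. Lean on these libraries where they do the work, as an engineer would, in place of code of your own. Each camera call takes 0.05 s, during which the arm holds its last target. There are 200 camera calls.

## Working session

There is one attempt and no reset: what is moved stays moved. The work goes in short steps, Python scripts to look and compute and a shell command to move; the robot and the scene stay as the last step left them, time stands still between calls to the robot, and variables do not carry over. Pictures are saved under pics/ and viewed, at most 10 in all, crops included, and the job is handed in when it is done.

```bash
mkdir -p pics; python3 - <<'E'
from cell import manip
import cv2
print(manip.read_state(), manip.tip_reach)
for n in("scene","side","wrist"):
    print(n,manip.camera_params(n)); cv2.imwrite(f"pics/{n}0.png",manip.camera(n)[:,:,::-1])
E
```

```text
{'clock': 0.0, 'joints': array([-1.37358861e+00,  3.00434745e-01,  1.52157133e+00, -2.08156783e-06,
        1.32070724e+00, -6.66127432e-02]), 'qd': array([ 0.0012237 , -0.00128882, -0.00048205, -0.00024729,  0.00046661,
        0.00129723]), 'effort': array([-5.47925611e-04, -5.31816208e+01, -3.52740633e+01,  7.08180713e-02,
        2.44169187e-02, -1.19804149e-04]), 'eef_pos': array([ 143.36572581, -530.73254191,  218.91039013]), 'eef_rot': array([-3.14047434e+00, -7.25834456e-05,  2.63820940e-01]), 'wrist_force': array([ 0.30940998,  1.04957236, -0.02519116]), 'moment': array([-0.02729657, -0.02024796,  0.02060342]), 'finger_force': 0.0, 'finger_gap': 93.8852261452854} 14.0
scene {'fovy': 51.7491451129805, 'cx': 258.15297816813336, 'cy': 196.00579464656929, 'origin': array([1005.12302717, -512.11710083,  709.211759  ]), 'attitude': array([-2.31084333,  0.0067506 ,  0.77539952])}
side {'fovy': 43.40796881881906, 'cx': 259.8153653247732, 'cy': 187.42339081521897, 'origin': array([ 379.08694585, 1039.03155902,  672.9505511 ]), 'attitude': array([-2.08104559, -0.00517295, -3.0046184 ])}
wrist {'fovy': 67.25950588477546, 'cx': 254.12993266550296, 'cy': 188.4905260127384, 'origin': array([ 213.00200281, -512.7596972 ,  384.44491372]), 'attitude': array([ 2.89112246e+00,  1.57338148e-03, -1.30692743e+00])}
```

View pics/scene0.png

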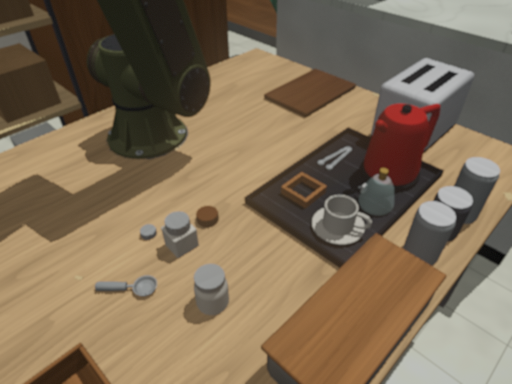

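View pics/wrist0.png

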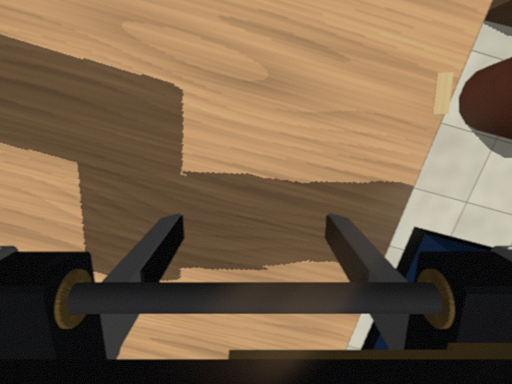

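The scene picture shows the square jar at about (180,235), the round jar at (210,290), and the collar at (303,188) on the tray. The cap-like things are a brown disc at (207,216), a small grey disc at (148,232), and the steel cap on the square jar at (177,222). The cap on the jar is the one meant: it isn't brown and it is the larger of the other two. I'll confirm that in an enlarged crop.

```bash
python3 - <<'E'
import cv2,numpy as np
i=cv2.imread("pics/scene0.png")
a=cv2.resize(i[200:275,130:230],None,fx=8,fy=8,interpolation=cv2.INTER_CUBIC)
b=cv2.resize(i[160:260,240:373],None,fx=6,fy=6,interpolation=cv2.INTER_CUBIC)
cv2.imwrite("pics/cA.png",a);cv2.imwrite("pics/cB.png",b)
E
```

```text
(no output)
```

View pics/cA.png

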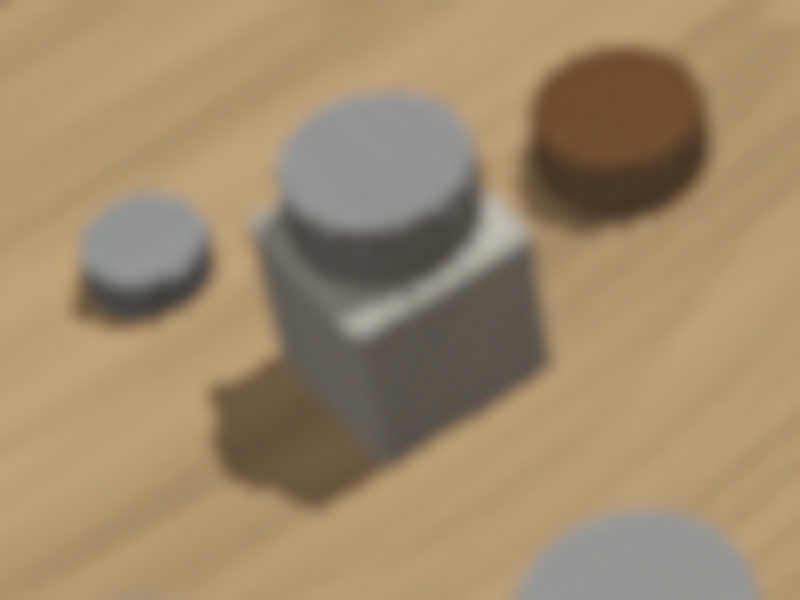

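View pics/cB.png

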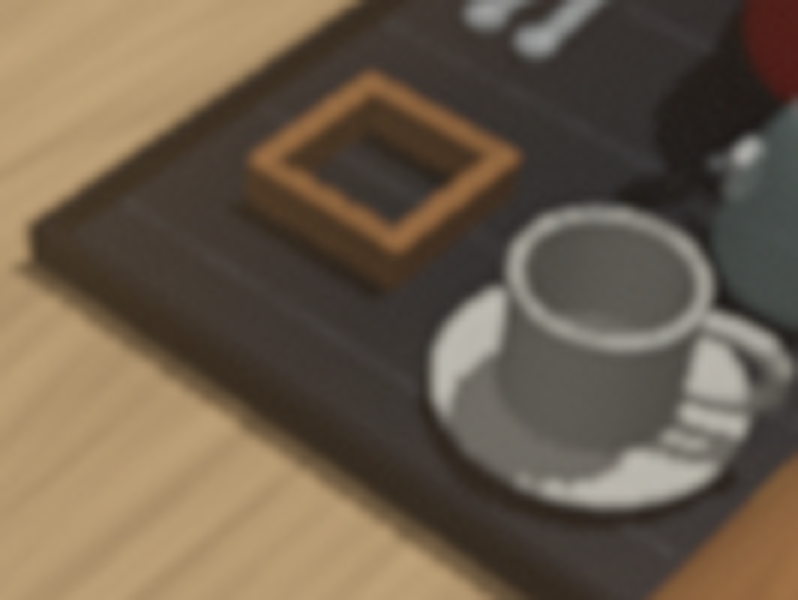

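The crops confirm it: the steel cap (crop A, 378,163) sits on the square jar. It is clearly larger than the small grey disc at (145,245), and the third is brown. The collar's top corners in crop B are (371,72), (522,157), (398,258) and (248,160).

```bash
cat >h.py <<'E'
import numpy as np
from scipy.spatial.transform import Rotation as R
def ray(p,uv,z):
    f=192/np.tan(np.radians(p["fovy"])/2)
    d=R.from_euler("xyz",p["attitude"]).apply([(uv[0]-p["cx"])/f,(uv[1]-p["cy"])/f,1])
    o=p["origin"]; return (o+d*(z-o[2])/d[2])[:2]
def proj(p,P):
    f=192/np.tan(np.radians(p["fovy"])/2)
    c=R.from_euler("xyz",p["attitude"]).inv().apply(np.array(P)-p["origin"])
    return c[0]/c[2]*f+p["cx"],c[1]/c[2]*f+p["cy"]
E
python3 - <<'E'
from cell import manip; from h import *
p=manip.camera_params("scene")
def C(u,v,s,x0,y0,z): return ray(p,((u+.5)/s-.5+x0,(v+.5)/s-.5+y0),z)
A=lambda u,v,z:C(u,v,8,130,200,z)
B=lambda u,v,z:C(u,v,6,240,160,z)
print("cap",A(378,163,86), "diam",np.linalg.norm(A(280,165,86)-A(476,163,86)))
s=[A(255,228,60),A(352,335,60),A(530,240,60)];b=[A(382,465,0),A(548,362,0)]
print("shoulder",s,"mid",(s[0]+s[2])/2)
for a,c in((s[0],s[1]),(s[1],s[2]),(b[0],b[1])): d=c-a;print(np.hypot(*d),np.degrees(np.arctan2(d[1],d[0])))
k=[B(371,72,32),B(522,157,32),B(398,258,32),B(248,160,32)]
print("collar",k,np.mean(k,0))
for i in range(4): d=k[(i+1)%4]-k[i];print(np.hypot(*d),np.degrees(np.arctan2(d[1],d[0])))
for n,u,v,z in(("brown",620,105,20),("small",145,245,15)): print(n,A(u,v,z))
print("round",ray(p,(210,276),88))
E
```

```text
cap [ 450.51250334 -207.26505453] diam 53.72665255699625
shoulder [array([ 423.0609125 , -233.92621185]), array([ 474.69553084, -238.834484  ]), array([ 482.01618741, -183.19846653])] mid [ 452.53854995 -208.56233919]
51.86737844339921 -5.430093377033106
56.115581190833666 82.50401282880834
57.345620214082956 85.92758232001472
collar [array([498.40180682, 166.28020146]), array([583.27775554, 166.5285849 ]), array([585.22706897,  79.55129132]), array([499.00471311,  82.43777421])] [541.47783611 123.69946297]
84.87631215251834 0.1676715552982737
86.99913459566037 -88.71611619311085
86.2706580142237 178.0826139104094
83.84459494792155 90.41200370081964
brown [ 425.44322904 -107.73974546]
small [ 364.84903564 -241.53346526]
round [ 618.24941935 -254.63735551]
```

```bash
cat >>h.py <<'E'
def shift(s,target,yawdeg):
    r=R.from_euler("xyz",s["eef_rot"]); y=s["eef_rot"][2]
    print("cm",(r.inv().apply(np.array(target)-s["eef_pos"])/10).round(2),"roll",-(yawdeg-np.degrees(y))/5,
      "now",s["eef_pos"].round(1),np.degrees(s["eef_rot"]).round(2))
E
python3 - <<'E'
from cell import manip; from h import *
shift(manip.read_state(),[451,-208,190],-5.5)
E
```

```text
cm [ 38.12 -23.14   2.92] roll 4.122565738436806 now [ 143.4 -530.8  219. ] [-179.95   -0.     15.11]
```

```bash
python3 -m creep '[[1,[3.2,-2,0],0.4],[1,[6.4,-4,0],0.8],[1,[10,-6.2,0],1.2],[1,[13.5,-8.3,0],1.6],[1,[17,-10.4,0.5],2],[1,[20.5,-12.5,1],2.4],[1,[24,-14.6,1.5],2.8],[1,[28,-17,2],3.2],[1,[32,-19.5,2.5],3.6],[1,[36,-22,2.9],4.1],[1,[38.1,-23.1,2.9],4.1],[1,[38.1,-23.1,2.9],4.1]]'
python3 - <<'E'
from cell import manip; from h import *
import cv2
s=manip.read_state();p=manip.camera_params("wrist");cv2.imwrite("pics/w1.png",cv2.resize(manip.camera("wrist")[:,:,::-1],None,fx=1.5,fy=1.5))
shift(s,[451,-208,78],-5.5);print(s["joints"].round(2),p)
print(proj(p,[451,-207.5,86]))
E
```

```text
clock: 1.35
eef_pos: [452.4, -206.6, 190.1]
eef_rot: [-3.141, 0.0, -0.091]
wrist_force: [-1.6, 0.1, 0.3]
finger_gap: 93.6
finger_force: 0.0
cm [-0.12  0.16 11.21] roll 0.062327471795734904 now [ 452.4 -206.6  190.1] [-1.7997e+02  3.0000e-02 -5.1900e+00]
[-0.5   0.21  1.7   0.    1.23  1.16] {'fovy': 67.25950588477546, 'cx': 254.12993266550296, 'cy': 188.4905260127384, 'origin': array([ 524.23112172, -213.7765241 ,  355.51657617]), 'attitude': array([ 2.89036708e+00,  1.20417882e-03, -1.66131188e+00])}
(np.float64(254.84631478955512), np.float64(192.82271281916192))
```

View pics/w1.png

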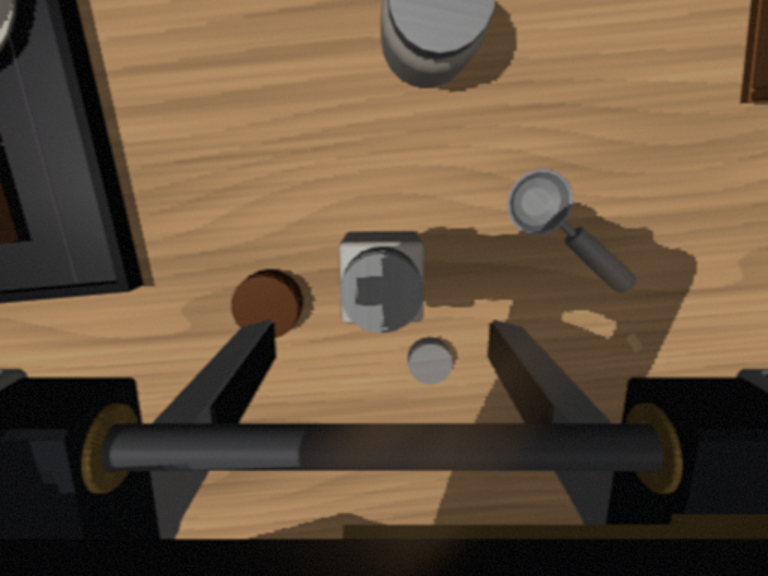

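```bash
python3 - <<'E'
from cell import manip; from h import *
s=manip.read_state();p=manip.camera_params("scene")
shift(s,[451,-207.5,78],-5.3)
w=dict(p);
import pickle
w=manip.camera_params("wrist");
E
python3 -m creep '[[1,[0,0,3],0],[1,[0,0,3],0],[1,[0,0,3],0],[1,[0,0,3],0]]'
python3 - <<'E'
from cell import manip; from h import *
shift(manip.read_state(),[451,-207.5,78],-5.3)
E
```

```text
cm [-0.03 -0.02 11.21] roll 0.011407090734138947 now [ 451.4 -207.7  190.1] [-1.7999e+02  4.0000e-02 -5.2400e+00]
clock: 1.8
eef_pos: [451.0, -209.3, 161.6]
eef_rot: [3.141, -0.001, -0.095]
wrist_force: [1.2, -0.7, -0.2]
finger_gap: 93.9
finger_force: 0.0
cm [-0.03 -0.19  8.36] roll -0.026766606652740065 now [ 451.  -209.3  161.6] [ 1.7997e+02 -7.0000e-02 -5.4300e+00]
```

```bash
python3 -m creep '[[1,[0,-0.1,3],0],[1,[0,-0.1,6],0],[1,[0,-0.1,7.5],0],[1,[0,-0.1,8.2],0],[1,[0,-0.1,8.2],0],[1,[0,-0.1,8.2],0]]'
python3 - <<'E'
from cell import manip; from h import *
shift(manip.read_state(),[451,-207.5,78],-5.3)
E
```

```text
clock: 2.4
eef_pos: [451.6, -208.0, 79.6]
eef_rot: [3.141, -0.001, -0.094]
wrist_force: [0.3, -0.1, 1.3]
finger_gap: 94.1
finger_force: 0.0
cm [-0.06 -0.04  0.16] roll -0.018519796777244225 now [ 451.6 -208.    79.6] [ 1.7996e+02 -8.0000e-02 -5.3900e+00]
```

```bash
python3 -m creep '[[1,[0,0,0.1],0],[0.2,[0,0,0.1],0],[0.2,[0,0,0.1],0],[0.2,[0,0,0.1],0],[-0.2,[0,0,0.1],0],[-1,[0,0,0.1],0],[-1,[0,0,0.1],0],[-1,[0,0,0.1],0],[-1,[0,0,0.1],0],[-1,[0,0,0.1],0]]' 60
python3 -m creep '[[-1,[0,0,0],0],[-1,[0,0,-0.5],0],[-1,[0,0,-1.5],0],[-1,[0,0,-3],0],[-1,[0,0,-4],0],[-1,[0,0,-4],0],[-1,[0,0,-4],0]]'
python3 - <<'E'
from cell import manip; from h import *
import cv2
s=manip.read_state();p=manip.camera_params("scene");cv2.imwrite("pics/s2.png",cv2.resize(manip.camera("scene")[170:280,120:270,::-1],None,fx=5,fy=5,interpolation=cv2.INTER_CUBIC))
shift(s,[541.5,123.7,180],0)
E
```

```text
clock: 3.4
eef_pos: [451.1, -207.5, 77.4]
eef_rot: [-3.141, 0.0, -0.094]
wrist_force: [0.2, 2.7, 1.6]
finger_gap: 53.5
finger_force: 60.0
clock: 4.1
eef_pos: [451.0, -207.6, 117.4]
eef_rot: [3.141, -0.0, -0.094]
wrist_force: [-0.9, 0.9, -5.6]
finger_gap: 53.9
finger_force: 60.0
cm [  5.9  -33.83  -6.26] roll -1.0773797501058522 now [ 451.  -207.6  117.4] [ 1.7999e+02 -1.0000e-02 -5.3900e+00]
```

View pics/s2.png

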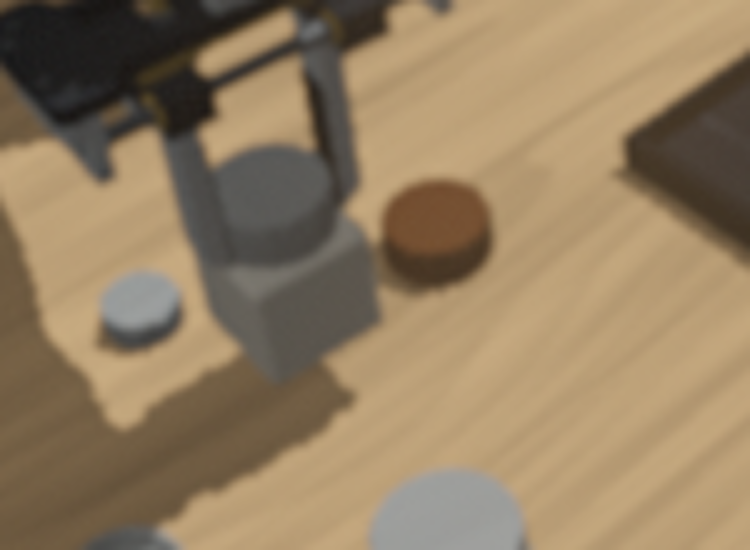

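The jar is held upright on the cap, with its underside at TCP - 77.4 mm. Next I'll stop about 80 mm short of the collar and view the well with the wrist camera.

```bash
python3 -m creep '[[-1,[0,0,-3],0],[-1,[0,0,-6.3],0],[-1,[-0.2,-2.5,-6.3],0],[-1,[-0.4,-6,-6.3],-0.2],[-1,[-0.6,-10,-6.3],-0.4],[-1,[-0.9,-14,-6.3],-0.6],[-1,[-1.2,-18,-6.3],-0.8],[-1,[-1.5,-22,-6.3],-1.08],[-1,[-1.7,-26,-6.3],-1.08],[-1,[-2,-30,-6.3],-1.08],[-1,[-2.2,-32.5,-6.3],-1.08],[-1,[-2.2,-33.1,-6.3],-1.08]]'
python3 -m creep '[[-1,[0,0,0],0],[-1,[0,0,0],0],[-1,[0,0,0],0]]'
python3 - <<'E'
from cell import manip; from h import *
import cv2,pickle
s=manip.read_state();p=manip.camera_params("wrist");cv2.imwrite("pics/w3.png",cv2.resize(manip.camera("wrist")[:,:,::-1],None,fx=1.5,fy=1.5,interpolation=cv2.INTER_CUBIC))
pickle.dump((s,p),open("w3.pkl","wb"))
shift(s,[541.5,123.7,180],0); print(proj(p,[541.5,123.7,32]))
E
```

```text
clock: 5.35
eef_pos: [459.7, 126.1, 179.7]
eef_rot: [-3.142, 0.001, 0.003]
wrist_force: [0.1, -1.1, -3.9]
finger_gap: 53.8
finger_force: 60.0
clock: 5.65
eef_pos: [460.3, 123.0, 180.3]
eef_rot: [3.141, 0.0, -0.001]
wrist_force: [0.6, 0.4, -6.0]
finger_gap: 53.1
finger_force: 60.0
cm [ 8.12 -0.08  0.03] roll -0.011852793615082178 now [460.3 123.  180.3] [ 1.7999e+02  2.0000e-02 -6.0000e-02]
(np.float64(252.99448816521328), np.float64(105.52462223482893))
```

View pics/w3.png

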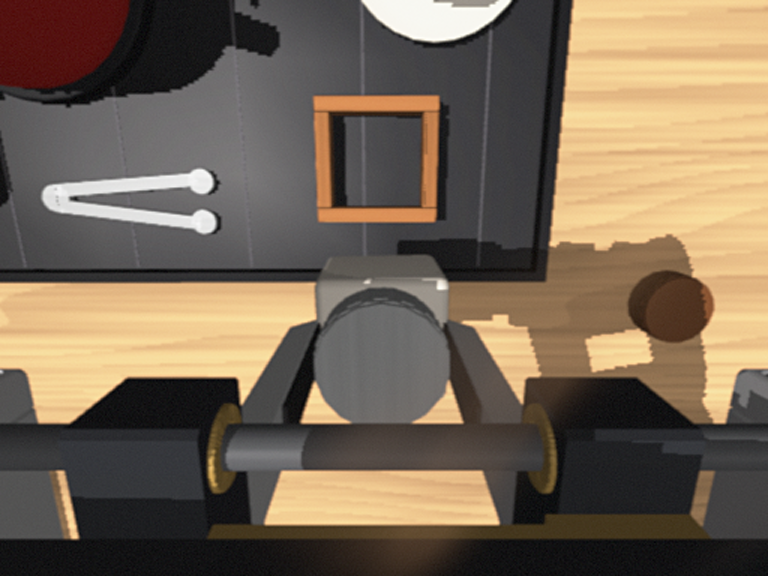

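```bash
python3 - <<'E'
import cv2
i=cv2.imread("pics/w3.png")
cv2.imwrite("pics/w3c.png",cv2.resize(i[85:235,285:475],None,fx=4,fy=4,interpolation=cv2.INTER_CUBIC))
E
```

```text
(no output)
```

View pics/w3c.png

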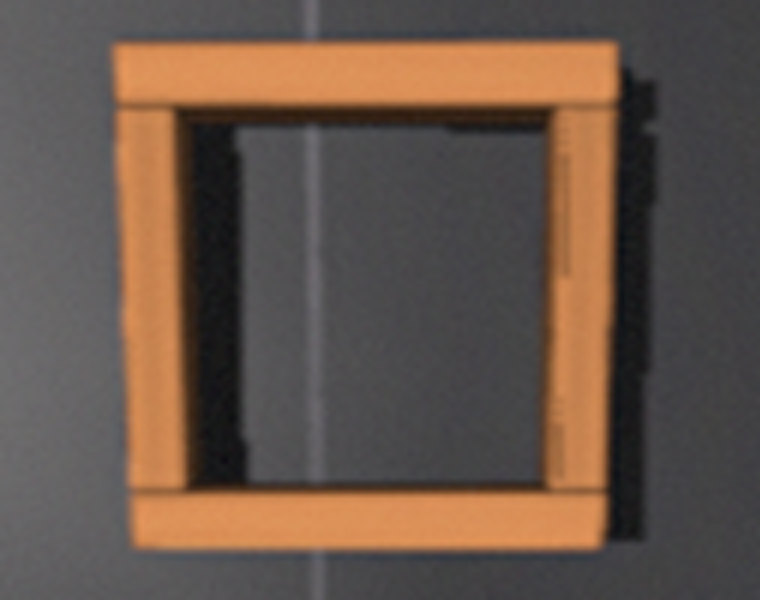

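The collar's outer top corners in this crop are (113,43), (619,43), (603,548) and (132,548). In the full frame, the jar's far bottom edge runs from (330,257) to (437,257).

```bash
python3 - <<'E'
from h import *; import pickle
s,p=pickle.load(open("w3.pkl","rb"))
def W(u,v,z): return ray(p,((u+.5)/1.5-.5,(v+.5)/1.5-.5),z)
def Cc(u,v,z=32): return W((u+.5)/4-.5+285,(v+.5)/4-.5+85,z)
k=[Cc(113,43),Cc(619,43),Cc(603,548),Cc(132,548)]
print(k,"centre",np.mean(k,0))
for i in range(4): d=k[(i+1)%4]-k[i];print(np.hypot(*d),np.degrees(np.arctan2(d[1],d[0])))
j=[W(330,257,103),W(437,257,103)];print("jar",j,np.mean(j,0)-s["eef_pos"][:2],np.hypot(*(j[1]-j[0])))
shift(s,[*np.mean(k,0),180],0)
E
```

```text
[array([582.43721275, 168.64735278]), array([582.34935082,  83.47091328]), array([497.67473715,  83.6255765 ]), array([497.75120757, 168.62953808])] centre [540.05312707 126.09334516]
85.17648481350287 -90.05910221403104
84.67475492026783 179.8953459693284
85.00399597900525 89.94845615382839
84.68600705679617 0.012052842896732384
jar [array([485.50217294, 151.86093681]), array([485.44976637,  90.86369114])] [25.19255798 -1.63659035] 60.997268183654064
cm [ 7.98 -0.32  0.03] roll -0.011852793615082178 now [460.3 123.  180.3] [ 1.7999e+02  2.0000e-02 -6.0000e-02]
```

```bash
python3 -m creep '[[-1,[2,-0.1,0],0],[-1,[5,-0.1,0],0],[-1,[7.5,-0.15,0],0],[-1,[8,-0.15,1.5],0],[-1,[8,-0.15,4],0],[-1,[8,-0.15,5.5],0],[-1,[8,-0.15,6],0],[-1,[8,-0.15,6],0],[-1,[8,-0.15,6],0],[-1,[8,-0.15,6],0]]'
python3 - <<'E'
from cell import manip; from h import *
import cv2,pickle
P=[];W=[]
for i in range(6):
    P.append(np.r_[manip.read_state()["eef_pos"],np.degrees(manip.read_state()["eef_rot"][2])]); W.append(manip.camera("wrist"))
print(np.mean(P,0),np.std(P,0))
p=manip.camera_params("scene");q=manip.camera_params("side")
a=manip.camera("scene");b=manip.camera("side")
cv2.imwrite("pics/s4.png",a[:,:,::-1]);cv2.imwrite("pics/d4.png",b[:,:,::-1]);cv2.imwrite("pics/w4.png",W[-1][:,:,::-1])
c=[540.7,125,32]
u,v=map(int,proj(p,c));x,y=map(int,proj(q,c));print(u,v,x,y)
A=a[v-45:v+25,u-35:u+35];B=b[y-45:y+25,x-35:x+35]
cv2.imwrite("pics/c4.png",cv2.resize(np.hstack([A,B])[:,:,::-1],(800,400),interpolation=cv2.INTER_CUBIC))
E
```

```text
clock: 6.7
eef_pos: [540.6, 125.5, 121.4]
eef_rot: [-3.141, -0.002, 0.0]
wrist_force: [-0.1, 0.1, -4.5]
finger_gap: 53.5
finger_force: 60.0
[5.40457209e+02 1.25534426e+02 1.21073943e+02 1.43783381e-02] [0.09745409 0.02489592 0.22926372 0.0029174 ]
303 185 243 233
```

View pics/c4.png

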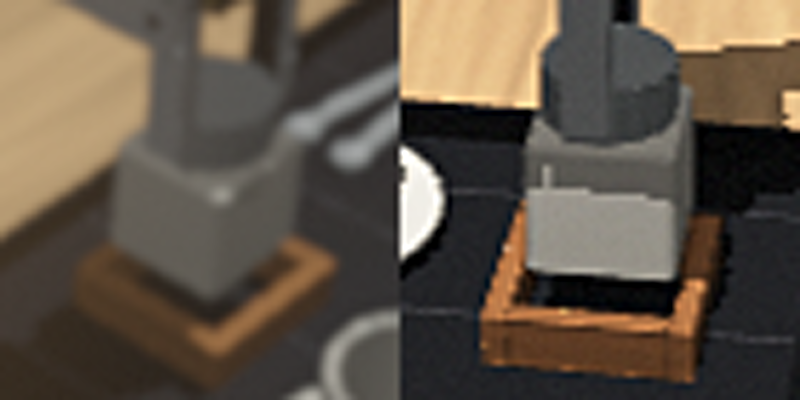

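Both views show the jar level and squarely above the collar. Scene panel: collar corners (78,265), (210,350), (337,262); jar bottom corner (205,298). Side panel: collar near edge (482,318) to (698,325); jar bottom edge (527,265) to (678,278).

```bash
python3 - <<'E'
from cell import manip; from h import *
p=manip.camera_params("scene");q=manip.camera_params("side");k=400/70
S=lambda u,v,z:ray(p,((u+.5)/k-.5+268,(v+.5)/k-.5+140),z)
D=lambda u,v,z:ray(q,((u-400+.5)/k-.5+208,(v+.5)/k-.5+188),z)
print("scene collar L,F,R",S(78,265,32),S(210,350,32),S(337,262,32),"mid LR",(S(78,265,32)+S(337,262,32))/2)
z=43.7
print("scene jar front corner",S(205,298,z),"L,R",S(113,228,z),S(297,228,z))
a,b=D(482,318,32),D(698,325,32);print("side collar",a,b,"c",(a+b)/2-[0,42.5],D(722,217,32))
a,b=D(527,265,z),D(678,278,z);print("side jar",a,b,"c",(a+b)/2-[0,30])
E
```

```text
scene collar L,F,R [498.84142413  83.86829328] [578.34630804  81.74454931] [582.48179972 167.48962281] mid LR [540.66161192 125.67895805]
scene jar front corner [562.72044814  95.92755137] L,R [501.83755231 103.85319368] [562.24520721 162.11973277]
side collar [581.45268006 171.59073121] [496.53100279 163.98224224] c [538.99184143 125.28648672] [497.032294   87.0918275]
side jar [567.34618912 149.70564642] [506.5203236  149.93996765] c [536.93325636 119.82280703]
```

All the estimates put the well centre at about (540.3, 125.2), and the TCP averages (540.5, 125.5). That is inside the 2.5 mm clearance, so I'll lower gently while watching the force.

```bash
python3 -m creep '[[-1,[0,0,0.4],0],[-1,[0,0,0.8],0],[-1,[0,0,1],0],[-1,[0,0,1.1],0],[-1,[0,0,1.2],0],[-1,[0,0,1.3],0],[-1,[0,0,1.4],0],[-1,[0,0,1.5],0],[-1,[0,0,1.6],0],[-1,[0,0,1.6],0],[-1,[0,0,1.6],0]]'
```

```text
clock: 8.2
eef_pos: [542.4, 125.8, 107.3]
eef_rot: [-3.141, -0.007, 0.0]
wrist_force: [2.3, -0.3, 16.8]
finger_gap: 53.5
finger_force: 60.2
```

```bash
cat >>h.py <<'E'
def avg(m,n=6):
    L=[]
    for i in range(n):
        m.camera("wrist");s=m.read_state();L.append(np.r_[s["eef_pos"],np.degrees(s["eef_rot"]),s["wrist_force"],s["moment"]*100])
    L=np.array(L);L[:,3]%=360
    print("pos rpy F M(Ncm)",L.mean(0).round(2))
E
python3 -c "
from cell import manip;from h import *
avg(manip)"
python3 -m creep '[[-1,[0,0,-0.4],0],[-1,[0,0,-0.8],0],[-1,[0,0,-0.8],0],[-1,[0,0,-0.8],0]]'
python3 -c "
from cell import manip;from h import *
avg(manip)"
```

```text
pos rpy F M(Ncm) [ 5.4235e+02  1.2578e+02  1.0730e+02  1.8006e+02 -3.7000e-01  1.0000e-02
  3.0100e+00  2.1000e-01  1.6720e+01  6.5600e+00 -5.4700e+00 -4.0600e+00]
clock: 8.9
eef_pos: [540.0, 125.5, 112.1]
eef_rot: [3.141, 0.001, 0.0]
wrist_force: [-0.6, 0.3, -5.4]
finger_gap: 53.4
finger_force: 60.0
pos rpy F M(Ncm) [ 5.4008e+02  1.2547e+02  1.1210e+02  1.7999e+02  4.0000e-02  2.0000e-02
  6.0000e-02  3.0000e-02 -5.3300e+00  8.7000e-01 -1.2100e+00  2.1000e+00]
```

The contact moment and Fx put the touch on the -x wall, and the side view also suggests the jar sits about 3 mm too far toward -x. I'll shift +3.5 mm in x and try again.

```bash
python3 -m creep '[[-1,[0.2,0,0],0],[-1,[0.35,0,0],0],[-1,[0.35,0,0.2],0],[-1,[0.35,0,0.4],0],[-1,[0.35,0,0.5],0],[-1,[0.35,0,0.6],0],[-1,[0.35,0,0.7],0],[-1,[0.35,0,0.8],0],[-1,[0.35,0,0.8],0]]'
python3 -c "
from cell import manip;from h import *
avg(manip)"
```

```text
clock: 10.1
eef_pos: [543.7, 125.5, 104.3]
eef_rot: [3.142, 0.0, 0.0]
wrist_force: [-0.6, 0.5, -4.4]
finger_gap: 53.8
finger_force: 60.0
pos rpy F M(Ncm) [ 5.4377e+02  1.2552e+02  1.0449e+02  1.8000e+02 -0.0000e+00  1.0000e-02
  9.0000e-02 -2.4000e-01 -4.9400e+00  7.0000e-01 -3.1700e+00 -7.6000e-01]
```

```bash
python3 -m creep '[[-1,[0,0,0.3],0],[-1,[0,0,0.6],0],[-1,[0,0,0.9],0],[-1,[0,0,1.2],0],[-1,[0,0,1.5],0],[-1,[0,0,1.6],0],[-1,[0,0,1.6],0],[-1,[0,0,1.6],0]]'
python3 -c "
from cell import manip;from h import *
avg(manip)"
```

```text
clock: 11.2
eef_pos: [543.8, 125.5, 88.6]
eef_rot: [-3.142, -0.0, 0.0]
wrist_force: [-0.1, 0.7, -5.2]
finger_gap: 53.5
finger_force: 60.0
pos rpy F M(Ncm) [ 5.4381e+02  1.2552e+02  8.8570e+01  1.8000e+02 -1.0000e-02  1.0000e-02
 -2.1000e-01 -6.0000e-02 -5.0500e+00  1.2500e+00  1.7700e+00 -2.0000e-02]
```

```bash
python3 -m creep '[[-1,[0,0,0.1],0],[-1,[0,0,0.2],0],[-1,[0,0,0.3],0],[-1,[0,0,0.35],0],[-1,[0,0,0.4],0],[-1,[0,0,0.4],0],[-1,[0,0,0.4],0]]'
python3 -c "
from cell import manip;from h import *
avg(manip)"
```

```text
clock: 12.2
eef_pos: [544.0, 125.9, 85.2]
eef_rot: [-3.141, -0.001, 0.0]
wrist_force: [-3.6, 2.8, 5.4]
finger_gap: 53.5
finger_force: 60.1
pos rpy F M(Ncm) [ 5.4396e+02  1.2586e+02  8.5260e+01  1.8003e+02 -5.0000e-02  2.0000e-02
 -4.2000e+00  2.4800e+00  5.2600e+00  4.3320e+01  7.8860e+01 -3.3800e+00]
```

The jar is on the floor: TCP z is 85.3 against an expected 85.4, and Fz has reversed. I'll ease 1 mm off the +x wall, then unscrew; anticlockwise from above is negative roll about the downward tool z.

```bash
python3 -m creep '[[-1,[-0.05,0,0],0],[-1,[-0.1,0,0],0],[-1,[-0.1,0,0],-0.5],[-1,[-0.1,0,0],-1],[-1,[-0.1,0,0],-2],[-1,[-0.1,0,0],-3],[-1,[-0.15,-0.05,0],-4],[-1,[-0.15,-0.05,0],-5],[-1,[-0.15,-0.05,0],-6],[-1,[-0.15,-0.05,0],-6],[-1,[-0.15,-0.05,0],-6]]'
python3 -c "
from cell import manip;from h import *
avg(manip,4);print(manip.read_state()['joints'].round(2))"
```

```text
clock: 13.6
eef_pos: [542.7, 126.2, 85.1]
eef_rot: [3.141, -0.002, 0.524]
wrist_force: [-0.8, 1.9, 4.9]
finger_gap: 53.7
finger_force: 60.1
pos rpy F M(Ncm) [ 5.4277e+02  1.2622e+02  8.5120e+01  1.7997e+02 -1.0000e-01  3.0020e+01
 -7.6000e-01  2.6500e+00  5.9400e+00  4.9780e+01  1.0170e+01  1.0390e+01]
[0.16 0.46 1.63 0.   1.04 1.21]
```

```bash
python3 -m creep '[[-1,[0,0,0],-1],[-1,[0,0,0],-2],[-1,[0,-0.05,0],-3],[-1,[0,-0.05,0],-4],[-1,[0,-0.05,0],-5],[-1,[0,-0.1,0],-6]]'
python3 -c "
from cell import manip
print(manip.read_state()['moment'])"
python3 -m creep '[[-1,[0,0,0],-1],[-1,[0,0,0],-2],[-1,[0,0,0],-3],[-1,[0,0,0],-4],[-1,[0,0,0],-5],[-1,[0,0,0],-6],[-1,[0,0,0],-7],[-1,[0,0,0],-7],[-1,[0,0,0],-7]]'
python3 -c "
from cell import manip;from h import *
avg(manip,4);print(manip.read_state()['joints'].round(2))"
```

```text
clock: 14.4
eef_pos: [542.2, 127.2, 85.6]
eef_rot: [3.141, -0.001, 1.051]
wrist_force: [-3.1, 3.5, 11.8]
finger_gap: 53.1
finger_force: 60.1
[ 0.44166487  0.70985878 -0.40394061]
clock: 15.3
eef_pos: [541.8, 127.9, 86.0]
eef_rot: [3.141, -0.002, 1.659]
wrist_force: [-9.2, 7.4, 18.8]
finger_gap: 53.7
finger_force: 60.2
pos rpy F M(Ncm) [ 5.4183e+02  1.2788e+02  8.6010e+01  1.7994e+02 -9.0000e-02  9.5030e+01
 -9.0200e+00  7.3100e+00  1.8740e+01  1.3729e+02  1.8025e+02 -3.9200e+00]
[0.17 0.46 1.63 0.   1.05 0.08]
```

```bash
python3 -m creep '[[-1,[0,0,-0.1],0],[-1,[0,0,-0.2],0],[-1,[0,0,-0.3],0],[-1,[0,0,-0.4],0],[-1,[0,0,-0.4],0],[-1,[0,0,-0.4],0]]'
python3 -c "
from cell import manip;from h import *
avg(manip,4)"
```

```text
clock: 16.1
eef_pos: [541.6, 126.8, 88.2]
eef_rot: [-3.141, 0.0, 1.658]
wrist_force: [-1.7, 1.9, -0.9]
finger_gap: 53.4
finger_force: 60.1
pos rpy F M(Ncm) [541.68 126.81  88.29 180.02   0.    95.01  -1.5    1.06  -1.05  19.62
  16.26  -1.04]
```

```bash
python3 -m creep '[[-1,[0,0,-0.3],0],[-1,[0,0,-0.7],0],[-1,[0,0,-1.2],0],[-1,[0,0,-1.8],0],[-1,[0,0,-2.5],0],[-1,[0,0,-3.3],0],[-1,[0,0,-4.1],0],[-1,[0,0,-4.8],0],[-1,[0,0,-5.2],0],[-1,[0,0,-5.2],0],[-1,[0,0,-5.2],0],[-1,[0,0,-5.2],0]]'
python3 - <<'E'
from cell import manip;from h import *
import cv2
avg(manip,3)
A=manip.camera("scene")[115:215,250:350];B=manip.camera("side")[150:250,193:293]
cv2.imwrite("pics/f.png",cv2.resize(np.hstack([A,B])[:,:,::-1],(800,400),interpolation=cv2.INTER_CUBIC))
E
```

```text
clock: 17.5
eef_pos: [541.6, 126.8, 140.1]
eef_rot: [-3.141, 0.0, 1.658]
wrist_force: [-0.8, -0.8, -1.0]
finger_gap: 53.4
finger_force: 60.0
pos rpy F M(Ncm) [ 5.4162e+02  1.2687e+02  1.4013e+02  1.8003e+02  0.0000e+00  9.5020e+01
  1.8000e-01 -4.0000e-02 -6.0000e-01 -4.8400e+00 -1.0360e+01  7.6000e-01]
```

View pics/f.png

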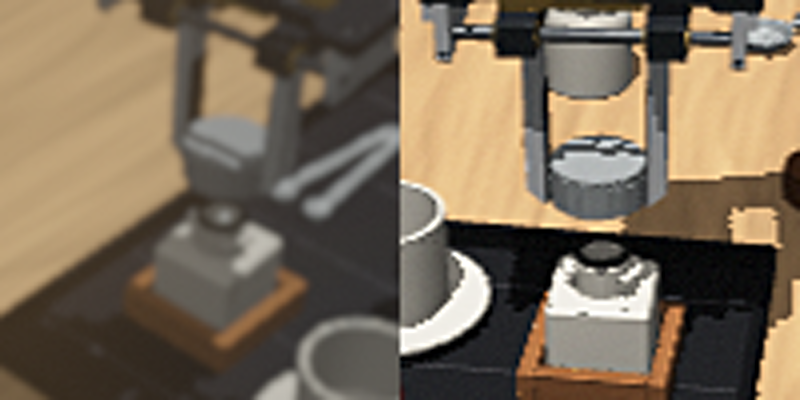

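The cap is held level above the open neck (side panel: cap at 600,180 and seal at 603,252). The jar stands in the collar, and the wrist carries only the cap's 0.6 N. I'm handing the job in.

```bash
python3 -c "
from cell import manip
print(manip.sign_off())"
```

```text
the job is handed in; nothing more can be done
None
```

The job is handed in, though `sign_off` gave no verdict: the jar stands home in the collar, and its unscrewed cap is held level about 3 cm clear above the open mouth.

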